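# Show the brown bottle's code to the reader

## Robot

A 7-joint arm with a two-finger parallel gripper is mounted at the origin on a cart in front of the work surface, level with it; the furniture and walls round the work are solid. World frame = base frame: x ahead of the robot, y to its left, z up, the work surface at z = 0. Lengths are in mm, angles in rad, forces in N, time in s.
With the tool pointing down it reaches from about 350 to 900 mm from the base axis. Payload 7.2 kg.
Tool frame: the origin (TCP) lies at the very end of the fingers, on their centre line; the grasp point (between the pads) lies 19 mm behind it; x points along the fingers, y is the direction in which the jaws open and shut, and the axes are right-handed (so a half turn about x gives the same grasp; the last joint's range is limited). The gripper opens to 85 mm and grips with 20 to 120 N. Pads are 22 mm wide; open, the fingers measure 114 mm over their backs; the gripper's body (76 mm by 85 mm) begins 54 mm behind the grasp point. The pads swing forward as they close: fully open they stand 13 mm farther back than shut.
Start: joints at [-1.256, 0.411, -0.013, 1.596, 0.006, 1.134, -0.082], TCP at [233.459, 579.764, 209.897] pointing down, gripper open.
Joint ranges: [-2.95, 2.95], [-0.29, 1.99], [-1.47, 1.44], [0.14, 2.54], [-1.03, 4.17], [0.13, 1.85], [-2.86, 2.86]. Speed limits (rad/s): [2.39, 2.39, 3.01, 3.01, 3.14, 3.14, 3.14].

## Interface

Orientations are given as a rotation vector (axis times angle).
In Python, from bench import * gives the robot as it stands.
- The arm moves only by the tool servo_tool, never from a script. Its argument "plan" is one flat list of numbers, 7 for each row, row after row: the turn, a rotation vector about the tool's x, y, z in degrees, then the shift along the tool's x, y, z in mm, then the opening, from 0 (shut) to 1 (fully open). In form: [rx, ry, rz, tx, ty, tz, hand, rx, ry, rz, tx, ty, tz, hand, ...]. A call has 1 to 5 rows; each row is the pose to reach, as a shift and turn from the pose commanded when the call began, along the tool's axes at that moment; what a row does not reach only later rows make up. A row lasts 1/8 s, in which the tool goes at most 62.5 mm and 10.7 degrees, less where a joint would pass 70% of its speed; a pose out of reach is approached as far as the arm can. A call with a gripper value outside its range is refused whole. The fingers move at their own pace and stop on an object; the grip force is fixed at half the most. Time passes only in rows, so rows that repeat a pose let the fingers close. It gives the time, the measured TCP pose, the force and the opening at its end, in the units of the state.
- observe(): the state, without advancing time (a new reading comes with each control period).
- camera(name): name is "scene" or "top" or "wrist"; returns a dict with "image" (420x560x3 uint8, blue, green, red), "fx", "fy", "cx", "cy" (pixels), "k1" (the pictures are not rectified: a ray, as slopes to the right and down, at radius r is drawn at 1 + k1 r^2 times it, then the intrinsics apply), "R" (3x3) and "t" (3): a world point X has camera coordinates R X + t. Camera axes: x right, y down, z forward; pixel columns grow to the right and rows downward; lengths in mm; the calibration is good to about 2 mm. A picture is of the moment at which its call begins. There is no depth.
- close_job(): hands the job in, once; it reports no verdict.
The state is a dict: "clock": time; "joint_pos": joint angles; "qvel": joint speeds; "tau": joint torques, N m; "tcp_pos": TCP position; "eef_rot": TCP orientation; "force": force on the tool from outside, world axes, zero at the start; "torque": the same for the moment, N m; "gripper_width": finger opening in mm.
Only numpy, scipy, OpenCV 4.12 (cv2) and the standard library are available. Lean on these libraries where they do the work, as an engineer would, in place of code of your own. Each camera call takes 0.05 s, during which the arm holds its last target.

## Task

Book in the brown bottle that carries a yellow code strip: stand it upright on the middle of the code reader's round black pad, turned so that the strip squarely faces the reader's red window, and let go of it. Do not tip it over on the way, and leave the small clear bottle with the blue cap standing where it is.

Things in the scene. Friction and masses are not known exactly. Their poses are not given: they have to be found in the camera images.
- bottle_amber: brown round bottle with a black cap, loose, upright on the worktop. Body 36 mm in diameter and 64 mm high, cap 22 mm in diameter up to 78 mm, about 80 g. Origin at the centre of its underside, z up along its axis; its +x points to the side with the yellow code strip. Grip it round the body, about 40 mm above its underside.
- code (a point): middle of the yellow code strip with black bars on the brown bottle's side (18 mm wide, 36 high): 18 mm out along the bottle's +x, 32 mm above its underside. A yellow stripe 7 mm wide runs on from it over the shoulder, up the side of the cap and over its top from the rim to the centre, so the strip's side shows from above.
- reader: code reader, fixed: grey base plate (178 x 90 mm) with a round black pad, 68 mm in diameter, its top 5 mm above the worktop, and a white head (46 mm deep, 78 wide, 70 high) with a red window looking at the pad. Origin on the worktop under the pad's centre, z up; +x points from the pad's centre to the window, 78 mm away. The bottle is right when its +x points along the reader's +x.
- bottle_clear: small clear bottle with a blue cap, loose, upright on the worktop, 30 mm in diameter, 66 mm high to the top of its cap; it has a yellow code strip of its own. Not to be moved. Origin at the centre of its underside, z up.

How it is judged (in metres and radians):
At the end, for the whole second after the job is handed in: The brown bottle stands upright (within 6 degrees) and at rest on the reader's pad, its axis within 15 mm of the pad's centre, with the yellow code strip turned towards the red window within 17 degrees (horizontal distance between bottle_amber and reader below 0.015 m and z of bottle_amber in the frame of reader between 0.002 and 0.009 m and angle between bottle_amber's own z axis and vertical below 0.1 rad and angle between the x axis of bottle_amber and the x axis of reader, either way round below 0.3 rad and x of code in the frame of reader above 0 m and linear speed of bottle_amber below 0.02 m/s); the robot touches nothing.
It fails at once if the brown bottle is tipped over (more than 40 degrees) (angle between bottle_amber's own z axis and vertical above 0.7 rad).
It fails at once if the clear bottle is moved more than 30 mm (distance of bottle_clear from where it was at the start of the episode above 0.03 m).
It fails at once if the clear bottle is knocked over (angle between bottle_clear's own z axis and vertical above 0.5 rad).
It also fails if it takes over 38 s, if anything falls off the work surface, if the arm or the gripper's body presses on something with over 40 N, if the wrist force passes 120 N, or if a joint passes its speed limit or range.

## Working session

There is one attempt and no reset: what is moved stays moved. The work goes in short steps, Python scripts to look and compute and a tool call to move; the robot and the scene stay as the last step left them, time stands still between calls to the robot, and variables do not carry over. Pictures are saved under pics/ and viewed, and the job is handed in when it is done.

Besides the shell and the picture viewer there is one more tool, called after "Call:" as name(argument=value, ...), one argument or row to a line, values as JSON. servo_tool: Moves the arm, as the interface text tells. Its arguments: {"type":"object","properties":{"plan":{"type":"array","items":{"type":"number"}}},"required":["plan"]}

```bash
mkdir -p pics; ls
python3 - <<'E'
from bench import *
import cv2
s=observe();print(s)
for n in ("scene","top","wrist"):
    c=camera(n);cv2.imwrite(f"pics/{n}0.png",c["image"]);print(n,{k:v for k,v in c.items() if k!="image"})
E
```

```text
pics
{'clock': 0.0, 'joint_pos': array([-1.25619667,  0.411908  , -0.01274009,  1.59705491,  0.0055962 ,
        1.1343074 , -0.08217798]), 'qvel': array([ 0.00107522, -0.00122595, -0.00059971,  0.00128674,  0.00174578,
        0.00201839,  0.00094841]), 'tau': array([ 1.52150765e-04, -6.00622559e+01,  6.82064407e-01, -2.99414241e+01,
        1.38163127e-02,  1.05609308e-02,  3.04361869e-09]), 'tcp_pos': array([233.2721585 , 579.25235279, 209.04346063]), 'eef_rot': array([ 0.29898568,  1.55007264, -0.30155651]), 'force': array([-0.47309927,  0.05150279,  0.20033162]), 'torque': array([ 0.00287742,  0.01248728, -0.00270438]), 'gripper_width': 85.6399703377352}
scene {'fx': 427.89384609103223, 'fy': 427.89384609103223, 'cx': 283.8579184315264, 'cy': 210.24101557440306, 'k1': -0.01601660342034244, 'R': array([[ 0.75471646, -0.65601768,  0.0066233 ],
       [-0.50701057, -0.58963854, -0.62870237],
       [ 0.41634523,  0.47113394, -0.77761781]]), 't': array([-218.92636926,  386.84674261,  650.2906054 ])}
top {'fx': 533.5145438381011, 'fy': 533.5145438381011, 'cx': 277.8809666924364, 'cy': 213.75648087261388, 'k1': 0.029695515283043056, 'R': array([[-0.01719196, -0.9996684 , -0.01917089],
       [-0.98957665,  0.01975396, -0.14264583],
       [ 0.14297723,  0.0165187 , -0.98958812]]), 't': array([198.4209156 , 489.42856968, 892.58447837])}
wrist {'fx': 313.4995548840014, 'fy': 313.4995548840014, 'cx': 281.82375890148927, 'cy': 208.33049108571302, 'k1': -0.06474046632456218, 'R': array([[ 0.37242489,  0.9280607 , -0.00174428],
       [ 0.89043131, -0.35679342,  0.28254299],
       [ 0.2615947 , -0.1067792 , -0.95925305]]), 't': array([-623.43415844,  -37.73681989,  379.78002166])}
```

View pics/scene0.png

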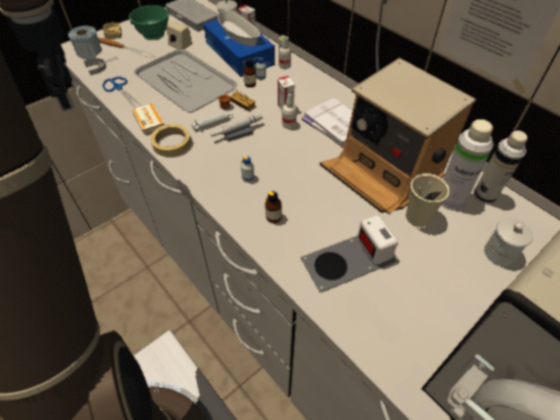

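View pics/top0.png

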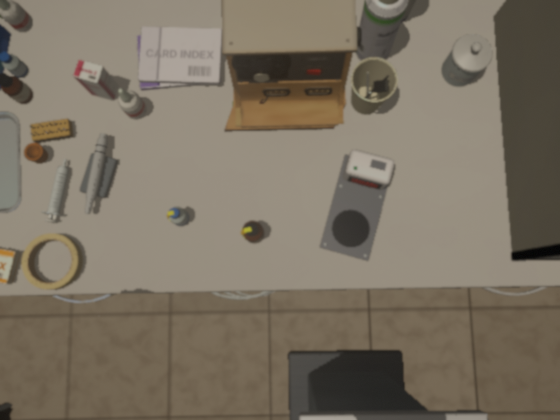

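View pics/wrist0.png

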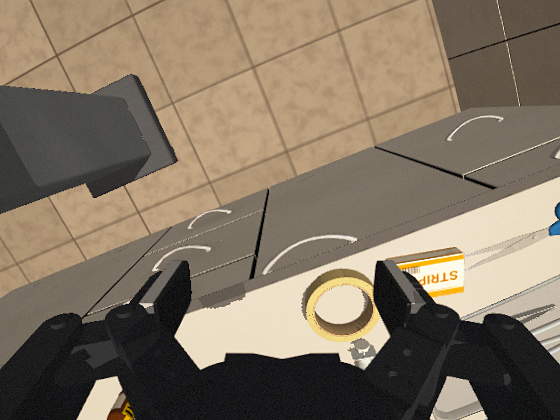

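The top view shows the brown bottle at about (252,232), the clear one at (176,215), the pad at (351,229), and the head at (369,168). Next I zoom in and measure.

```bash
cat > h.py <<'E'
import numpy as np, cv2
def K(c): return np.array([[c["fx"],0,c["cx"]],[0,c["fy"],c["cy"]],[0,0,1.]])
def ray(c,uv):
    p=cv2.undistortPoints(np.array(uv,float).reshape(-1,1,2),K(c),np.array([c["k1"],0,0,0.])).reshape(-1,2)
    d=np.c_[p,np.ones(len(p))]@c["R"]; o=-c["R"].T@c["t"]; return o,d
def onz(c,uv,z):
    o,d=ray(c,uv); return o+d*((z-o[2])/d[:,2])[:,None]
def proj(c,X):
    X=np.array(X,float).reshape(-1,3)
    return cv2.projectPoints(X,cv2.Rodrigues(c["R"])[0],c["t"],K(c),np.array([c["k1"],0,0,0.]))[0].reshape(-1,2)
def crop(im,u,v,r,s,fn):
    u,v=int(u),int(v); cv2.imwrite(fn,cv2.resize(im[max(0,v-r):v+r,max(0,u-r):u+r],None,fx=s,fy=s,interpolation=cv2.INTER_NEAREST))
E
python3 - <<'E'
from bench import *
from h import *
T=camera("top");S=camera("scene")
a=cv2.resize(T["image"][205:260,220:400],None,fx=4,fy=4,interpolation=0)
b=cv2.resize(T["image"][140:270,310:410],None,fx=3,fy=3,interpolation=0)
c=cv2.resize(S["image"][180:230,230:310],None,fx=5,fy=5,interpolation=0)
H=np.zeros((600,800,3),np.uint8)
H[:220,:720]=a; H[220:470,:400]=c; H[225:225+370,420:720]=b[:370]
cv2.imwrite("pics/z1.png",H)
for n,C in(("top",T),("scene",S)):
    hsv=cv2.cvtColor(C["image"],cv2.COLOR_BGR2HSV)
    m=cv2.inRange(hsv,(22,140,90),(36,255,255))
    k,l,st,ce=cv2.connectedComponentsWithStats(m)
    print(n,"yellow",[(st[i].tolist(),ce[i].round(1).tolist()) for i in range(1,k) if st[i,4]>4])
    m=cv2.inRange(hsv,(0,0,0),(180,255,45))
    k,l,st,ce=cv2.connectedComponentsWithStats(m)
    print(n,"black",[(st[i].tolist(),ce[i].round(1).tolist()) for i in range(1,k) if 40<st[i,4]<3000])
E
```

```text
top yellow [([168, 212, 5, 4, 13], [169.8, 213.1]), ([242, 227, 10, 7, 50], [246.5, 229.7])]
top black [([267, 55, 24, 24, 394], [279.7, 67.1]), ([0, 73, 13, 14, 127], [5.1, 80.4]), ([512, 244, 48, 16, 506], [537.2, 252.5]), ([0, 407, 11, 13, 111], [4.7, 413.6])]
scene yellow [([244, 156, 3, 2, 5], [244.8, 156.6]), ([268, 192, 6, 4, 19], [270.6, 193.3])]
scene black [([0, 0, 49, 12, 457], [21.4, 4.6]), ([147, 21, 19, 16, 61], [158.2, 30.4]), ([243, 60, 11, 13, 75], [248.5, 64.5]), ([352, 97, 73, 77, 2621], [386.3, 135.1]), ([432, 150, 14, 13, 119], [438.4, 156.4]), ([475, 192, 19, 10, 53], [482.5, 198.1]), ([268, 194, 12, 16, 90], [274.2, 200.8]), ([315, 253, 32, 26, 657], [330.3, 265.6]), ([423, 290, 137, 100, 1177], [512.2, 320.6]), ([289, 324, 6, 71, 171], [291.5, 355.8]), ([118, 345, 50, 75, 1732], [136.2, 388.8]), ([182, 401, 29, 19, 325], [197.3, 412.6])]
```

View pics/z1.png

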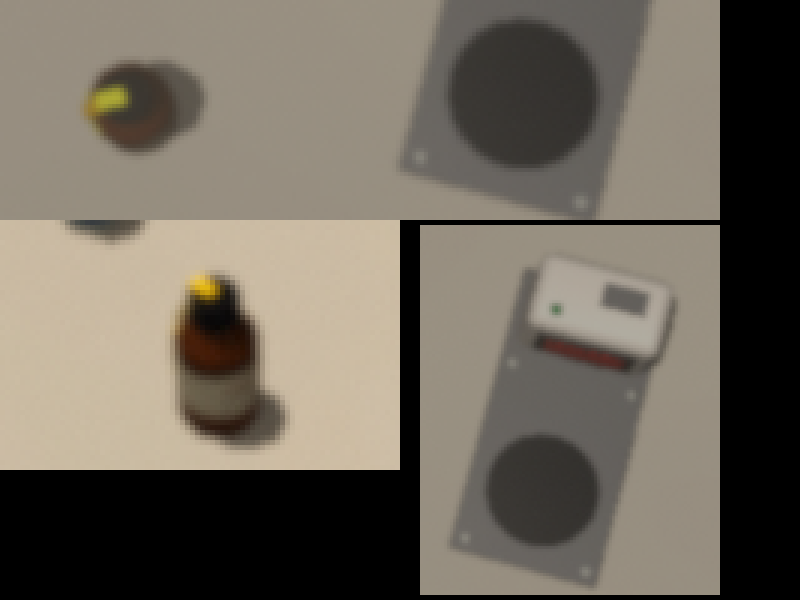

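Run:
```python
from bench import *
from h import *
T=camera("top");S=camera("scene")
g=cv2.cvtColor(T["image"],cv2.COLOR_BGR2GRAY)
# pad
for thr in(66,74,80):
    m=np.zeros_like(g); m[200:258,322:382]=(g[200:258,322:382]<thr)*255
    cs,_=cv2.findContours(m,cv2.RETR_EXTERNAL,cv2.CHAIN_APPROX_NONE);ct=max(cs,key=cv2.contourArea)
    P=onz(T,ct.reshape(-1,2),5.)[:,:2].astype(np.float32); e=cv2.fitEllipse(P);print("pad top",thr,e)
gs=cv2.cvtColor(S["image"],cv2.COLOR_BGR2GRAY)
m=np.zeros_like(gs); m[240:292,305:358]=(gs[240:292,305:358]<62)*255
cs,_=cv2.findContours(m,cv2.RETR_EXTERNAL,cv2.CHAIN_APPROX_NONE);ct=max(cs,key=cv2.contourArea)
print("pad scene",cv2.fitEllipse(onz(S,ct.reshape(-1,2),5.)[:,:2].astype(np.float32)))
scr=onz(T,[(324.75,244.25),(365,255.5),(340.7,186),(380.3,196.7)],4)[:,:2];print("screws",scr.round(1))
for a,b,o in((0,2,0),(1,3,0),(1,0,90),(3,2,90)):
    d=scr[b]-scr[a];print("yaw",np.degrees(np.arctan2(d[1],d[0]))-o*1)
# bottle: dark/brown silhouette in top
hsv=cv2.cvtColor(T["image"],cv2.COLOR_BGR2HSV)
m=((hsv[...,1]>75)|(g<68)).astype(np.uint8)*255
mm=np.zeros_like(m);mm[215:250,236:272]=m[215:250,236:272]
cs,_=cv2.findContours(mm,cv2.RETR_EXTERNAL,cv2.CHAIN_APPROX_NONE);ct=max(cs,key=cv2.contourArea)
print(cv2.boundingRect(ct)); print("body@64",cv2.fitEllipse(onz(T,ct.reshape(-1,2),55)[:,:2].astype(np.float32)))
y=cv2.inRange(hsv,(22,140,90),(36,255,255));yy=np.zeros_like(y);yy[220:240,238:262]=y[220:240,238:262]
v,u=np.nonzero(yy);P=onz(T,np.c_[u,v],78)[:,:2]
print("yel",P.mean(0),np.linalg.svd(P-P.mean(0))[2][0],P.max(0)-P.min(0))
for n in((231.5,150),):pass
hs=cv2.cvtColor(S["image"],cv2.COLOR_BGR2HSV)
ys=cv2.inRange(hs,(22,140,90),(36,255,255));v,u=np.nonzero(ys*((np.indices(ys.shape)[1]>260)&(np.indices(ys.shape)[1]<285)&(np.indices(ys.shape)[0]>185)&(np.indices(ys.shape)[0]<205)).astype(np.uint8))
Q=onz(S,np.c_[u,v],78)[:,:2];print("yelS",Q.mean(0),np.linalg.svd(Q-Q.mean(0))[2][0])
# bottom of bottle in scene crop ~ (220,435)->(274,223)
print("bottom front S",onz(S,[(230+218/5,180+(433-220)/5)],0),"capcentre S",onz(S,[(272.9,193.5)],78), "cap inner T",onz(T,[(251.7,229.3)],78))
print("clear T",onz(T,[(176.5,215)],60),"clear S",onz(S,[(247,160)],66))
```

```text
pad top 66 ((469.48028564453125, 60.19113540649414), (62.65641403198242, 63.36604690551758), 146.7617645263672)
pad top 74 ((469.3232116699219, 60.30729675292969), (64.67192077636719, 65.04779815673828), 77.21575164794922)
pad top 80 ((469.415283203125, 60.30897521972656), (65.6784896850586, 66.38063049316406), 137.92294311523438)
pad scene ((467.0538330078125, 59.45396423339844), (64.17587280273438, 64.5244140625), 130.77198791503906)
screws [[441.1 107.1]
 [419.8  36.3]
 [546.4  75.1]
 [525.2   4.5]]
yaw -16.910272219928633
yaw -16.77280727479422
yaw -16.779678920743066
yaw -16.703930749558467
(240, 222, 24, 20)
body@64 ((461.0096435546875, 233.19903564453125), (31.200090408325195, 37.788848876953125), 175.3026580810547)
yel [461.19946656 241.43147074] [ 0.35873609 -0.93343903] [ 9.98129568 14.98735766]
yelS [459.69284671 237.19253382] [-0.15070238 -0.98857918]
bottom front S [[452.24902472 221.02090068   0.        ]] capcentre S [[462.72483621 234.25756496  78.        ]] cap inner T [[461.9202833  232.50025843  78.        ]]
clear T [[491.01292329 361.57010931  60.        ]] clear S [[489.81163748 358.06892447  66.        ]]
```

```bash
cat >> h.py <<'E'
from scipy.spatial.transform import Rotation as Ro
def rel(s,p):
    R=Ro.from_rotvec(s["eef_rot"]).as_matrix(); return R.T@(np.array(p,float)-s["tcp_pos"])
def info(s):
    R=Ro.from_rotvec(s["eef_rot"]).as_matrix()
    print("t",s["clock"],"tcp",s["tcp_pos"].round(1),"q",s["joint_pos"].round(2),"F",s["force"].round(1),"w",round(s["gripper_width"],1))
    print(R.round(3),"jaw yaw",np.degrees(np.arctan2(R[1,1],R[0,1])).round(1))
E
python3 - <<'E'
from bench import *
from h import *
s=observe();info(s);print(rel(s,[440,245,170]))
w=camera("wrist");R=Ro.from_rotvec(s["eef_rot"]).as_matrix();print("cam in tool",R.T@(-w["R"].T@w["t"]-s["tcp_pos"]),"fwd",R.T@w["R"][2])
E
```

```text
t 0.35 tcp [233.5 579.6 209.7] q [-1.26  0.41 -0.01  1.6   0.01  1.13 -0.08] F [0.  0.  0.6] w 85.2
[[-0.     0.374  0.928]
 [-0.     0.928 -0.374]
 [-1.    -0.     0.   ]] jaw yaw 68.1
[  39.79168242 -233.24070936  316.60315349]
cam in tool [-164.74689276   -0.76161719  -71.89359587] fwd [9.59281738e-01 6.48701320e-05 2.82450958e-01]
```

Call:
servo_tool(
  plan=[0,0,0,4,-33,47,1,0,0,0,8,-66,95,1,0,0,0,13,-100,143,1,0,0,0,17,-133,190,1,0,0,0,21,-166,238,1],
)

```text
clock: 1.02
tcp_pos: [393.1, 335.4, 189.1]
eef_rot: [0.301, 1.549, -0.3]
force: [1.5, 0.5, -0.6]
gripper_width: 85.1
```

Call:
servo_tool(
  plan=[0,0,0,4,-33,47,1,0,0,0,9,-66,94,1,0,0,0,9,-66,94,1],
)

```text
clock: 1.4
tcp_pos: [457.2, 235.6, 179.9]
eef_rot: [0.305, 1.548, -0.308]
force: [-0.2, 0.1, -0.3]
gripper_width: 85.8
```

Run:
```python
from bench import *
from h import *
s=observe();info(s);w=camera("wrist");cv2.imwrite("pics/w1.png",w["image"])
print(proj(w,[[462,233,78],[462,233,0]]))
```

```text
t 1.4 tcp [457.2 235.6 179.9] q [-0.7   0.25  0.16  1.91 -0.04  0.99  0.65] F [-0.2  0.1 -0.3] w 85.8
[[ 0.001  0.381  0.925]
 [-0.002  0.925 -0.381]
 [-1.    -0.001  0.001]] jaw yaw 67.6
[[282.09188183 206.86320212]
 [282.13769676 187.48232369]]
```

View pics/w1.png

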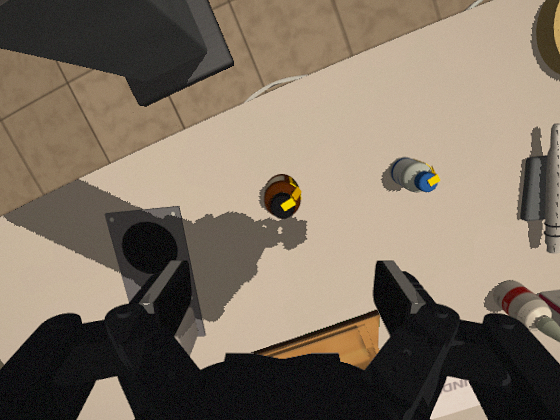

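Wrist view: cap at about (284,206), matching the predicted (282,207). The stripe points to the upper right, and the pad is at (149,244).

Run:
```python
from bench import *
from h import *
w=camera("wrist");im=w["image"]
crop(im,283,198,30,10,"pics/w1z.png")
hsv=cv2.cvtColor(im,cv2.COLOR_BGR2HSV)
y=cv2.inRange(hsv,(22,150,150),(36,255,255));k,l,st,ce=cv2.connectedComponentsWithStats(y)
for i in range(1,k):
    if st[i,4]>15:
        v,u=np.nonzero(l==i);P=onz(w,np.c_[u,v],78)[:,:2];print(st[i],ce[i],P.mean(0),np.linalg.svd(P-P.mean(0))[2][0])
g=cv2.cvtColor(im,cv2.COLOR_BGR2GRAY);m=np.zeros_like(g);m[215:280,115:180]=(g[215:280,115:180]<28)*255
cs,_=cv2.findContours(m,cv2.RETR_EXTERNAL,cv2.CHAIN_APPROX_NONE);ct=max(cs,key=cv2.contourArea)
print("pad",cv2.fitEllipse(onz(w,ct.reshape(-1,2),5.)[:,:2].astype(np.float32)))
```

```text
[425 178  13  11  81] [430.83950617 182.96296296] [489.50591912 365.45852109] [ 0.15894885 -0.98728682]
[278 189  21  24 186] [288.94086022 202.02688172] [458.71401364 243.28305213] [-0.48434613  0.87487646]
pad ((469.21746826171875, 58.48667907714844), (64.36891174316406, 68.46874237060547), 57.519569396972656)
```

View pics/w1z.png

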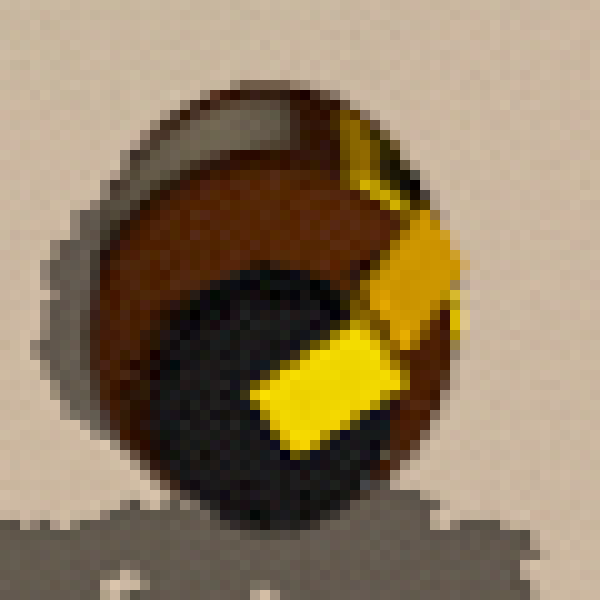

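Run:
```python
from bench import *
from h import *
w=camera("wrist")
f=lambda L:[(253+x/10-.5,168+y/10-.5) for x,y in L]
P=onz(w,f([(276,424),(384,352),(250,393),(360,322),(302,455),(408,382)]),78)[:,:2];print(P)
for a,b in((0,1),(2,3),(4,5)):
    d=P[b]-P[a];print(np.linalg.norm(d),np.degrees(np.arctan2(d[1],d[0])))
# shoulder stripe/label top: label edge mid at z=50 (strip top): corners (340,110..) (425,205)
Q=onz(w,f([(340,185),(418,215)]),50)[:,:2];print("striptop",Q,Q.mean(0)-P[0])
s=observe();info(s);print("to",rel(s,[461.5,233,21]))
```

```text
[[461.56310154 235.26718913]
 [458.97910594 246.5937894 ]
 [458.04562678 234.20717256]
 [455.64277916 245.63785666]
 [465.10115534 236.33335976]
 [462.33418378 247.55528649]]
11.61761192252515 102.8512432679221
11.68050579539569 101.87131939763158
11.558017619413835 103.85103940036515
striptop [[449.37739566 246.67300954]
 [454.92528503 252.54769269]] [-9.41176119 14.34316198]
t 1.55 tcp [454.4 241.4 180. ] q [-0.71  0.25  0.15  1.91 -0.05  0.99  0.65] F [-0.2  0.8  0.1] w 85.5
[[-0.     0.373  0.928]
 [ 0.001  0.928 -0.373]
 [-1.     0.    -0.   ]] jaw yaw 68.1
to [158.95924051  -5.20690177   9.80577653]
```

Call:
servo_tool(
  plan=[0,0,0,20,-4,10,1,0,0,0,60,-4,10,1,0,0,0,100,-4,10,1,0,0,0,135,-4,10,1,0,0,0,159,-4,10,1],
)

```text
clock: 2.17
tcp_pos: [461.0, 234.9, 19.3]
eef_rot: [0.298, 1.552, -0.298]
force: [0.3, 0.4, 0.4]
gripper_width: 85.5
```

Call:
servo_tool(
  plan=[0,0,0,0,0,0,1,0,0,0,0,0,0,1],
)

```text
clock: 2.42
tcp_pos: [462.7, 234.4, 21.7]
eef_rot: [0.3, 1.549, -0.298]
force: [-0.2, -0.1, 0.7]
gripper_width: 85.2
```

Run:
```python
from bench import *
from h import *
s=observe();info(s);w=camera("wrist");cv2.imwrite("pics/w2.png",w["image"])
print(proj(w,[[462,234,78]]))
```

```text
t 2.425 tcp [462.7 234.4  21.7] q [-0.66  0.48  0.13  2.03 -0.1   0.63  0.72] F [-0.2 -0.1  0.7] w 85.2
[[ 0.001  0.372  0.928]
 [ 0.001  0.928 -0.372]
 [-1.     0.001  0.   ]] jaw yaw 68.2
[[282.28147189 303.24748948]]
```

View pics/w2.png

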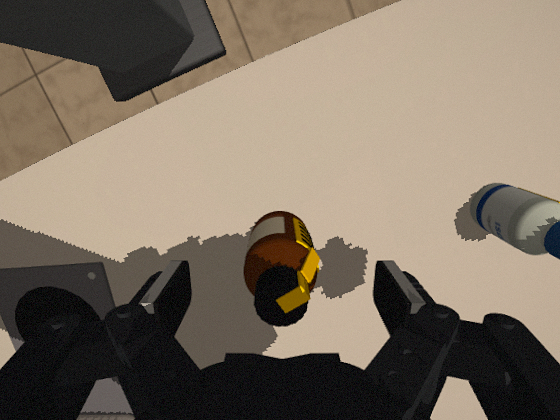

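The cap centre at (281,300) agrees with the prediction and sits midway between the fingers, so I close.

Call:
servo_tool(
  plan=[0,0,0,0,0,0,0,0,0,0,0,0,0,0,0,0,0,0,0,0,0,0,0,0,0,0,0,0,0,0,0,0,0,0,0],
)

```text
clock: 3.1
tcp_pos: [463.2, 233.2, 21.7]
eef_rot: [0.301, 1.549, -0.3]
force: [-0.9, -1.1, 7.2]
gripper_width: 32.1
```

Call:
servo_tool(
  plan=[0,0,0,0,0,0,0,0,0,0,0,0,0,0,0,0,0,0,0,0,0],
)

```text
clock: 3.48
tcp_pos: [463.2, 233.2, 21.7]
eef_rot: [0.301, 1.549, -0.3]
force: [-0.9, -0.8, 6.9]
gripper_width: 32.3
```

Run:
```python
from bench import *
from h import *
s=observe();info(s);w=camera("wrist");crop(w["image"],285,270,75,5,"pics/w3.png")
print(proj(w,[[462,234,78]]))
```

```text
t 3.475 tcp [463.2 233.2  21.7] q [-0.66  0.48  0.13  2.03 -0.1   0.63  0.72] F [-0.9 -0.8  6.9] w 32.3
[[ 0.001  0.374  0.928]
 [ 0.001  0.928 -0.374]
 [-1.     0.001  0.001]] jaw yaw 68.1
[[284.57879488 301.44386925]]
```

View pics/w3.png

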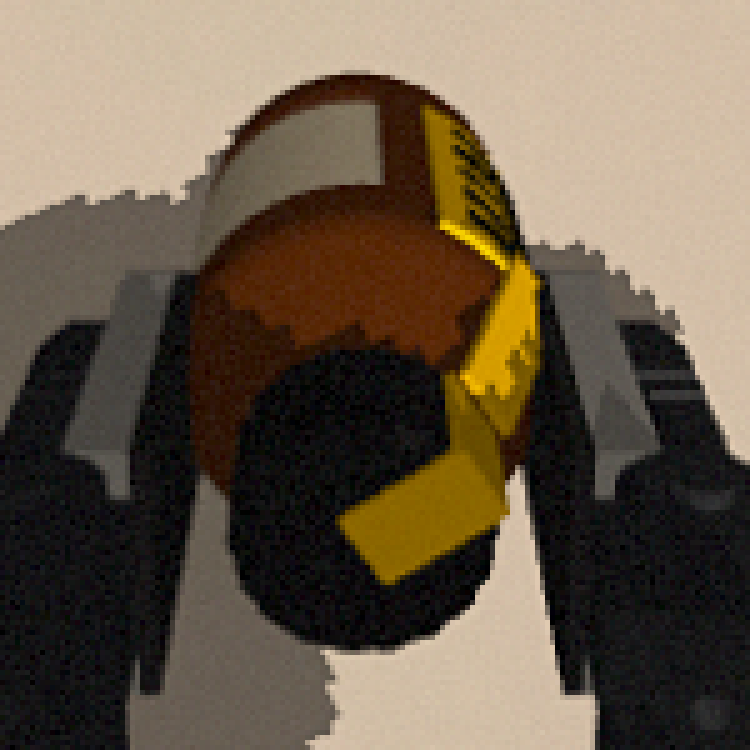

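Run:
```python
from bench import *
from h import *
w=camera("wrist");s=observe()
f=lambda L:[(210+x/5-.4,195+y/5-.4) for x,y in L]
P=onz(w,f([(362,551),(480,484),(340,518),(455,455),(385,585),(508,513)]),78)[:,:2];print(P)
for a,b in((0,1),(2,3),(4,5)):
    d=P[b]-P[a];print(np.linalg.norm(d),np.degrees(np.arctan2(d[1],d[0])))
print("bottle axis in tool",rel(s,[*P[0],21.7]))
print("cap ellipse centre", onz(w,f([(364,545)]),78))
```

```text
[[463.05601635 232.47111135]
 [460.85688054 243.35298264]
 [459.58808722 231.98528195]
 [457.70002025 242.44864546]
 [466.70030944 233.00306076]
 [464.15006151 244.48977193]]
11.101861153570251 101.4251218496888
10.632345593419055 100.22869660212083
11.766405484576701 102.5176154018323
bottle axis in tool [-0.01008003 -0.70800024  0.17936072]
cap ellipse centre [[462.599682   232.82613441  78.        ]]
```

Call:
servo_tool(
  plan=[0,0,0,-15,0,0,0,0,0,0,-40,0,0,0,10,0,0,-60,-26,12,0,20,0,0,-60,-53,23,0,30,0,0,-60,-79,35,0],
)

```text
clock: 4.2
tcp_pos: [465.7, 146.1, 82.1]
eef_rot: [0.713, 1.451, -0.711]
force: [0.0, -0.6, -0.2]
gripper_width: 32.2
```

Run:
```python
from bench import *
from h import *
s=observe();info(s);print(rel(s,[468.8,60,82]))
```

```text
t 4.2 tcp [465.7 146.1  82.1] q [-0.64  0.35  0.29  2.07 -0.15  0.74  0.4 ] F [ 0.  -0.6 -0.2] w 32.2
[[ 0.001  0.791  0.612]
 [ 0.001  0.612 -0.791]
 [-1.     0.001 -0.   ]] jaw yaw 37.7
[-6.58244553e-03 -5.02349872e+01  6.99885986e+01]
```

Call:
servo_tool(
  plan=[10,0,0,0,-10,14,0,20,0,0,0,-20,28,0,30,0,0,0,-30,42,0,40,0,0,0,-40,56,0,50,0,0,0,-50,70,0],
)

```text
clock: 4.82
tcp_pos: [469.4, 60.5, 81.7]
eef_rot: [1.366, 1.101, -1.364]
force: [0.3, -0.4, 0.2]
gripper_width: 32.5
```

Call:
servo_tool(
  plan=[10,0,0,0,0,0,0,20,0,0,0,0,0,0,30,0,0,0,0,0,0,38,0,0,0,0,0,0,38,0,0,0,0,0,0],
)

```text
clock: 5.45
tcp_pos: [469.3, 61.2, 81.4]
eef_rot: [1.816, 0.664, -1.815]
force: [0.3, 0.7, -1.5]
gripper_width: 32.2
```

Call:
servo_tool(
  plan=[0,0,0,0,0,0,0,0,0,0,0,0,0,0],
)

```text
clock: 5.7
tcp_pos: [469.3, 60.9, 81.1]
eef_rot: [1.815, 0.664, -1.815]
force: [0.6, 0.9, -1.1]
gripper_width: 32.2
```

Run:
```python
from bench import *
from h import *
s=observe();info(s)
w=camera("wrist");cv2.imwrite("pics/w4.png",w["image"]);T=camera("top");cv2.imwrite("pics/t4.png",cv2.resize(T["image"][120:290,280:430],None,fx=3.5,fy=3.5))
print(rel(s,[468.8,60,27]))
```

```text
t 5.7 tcp [469.3  60.9  81.1] q [-0.79  0.38  0.69  2.12 -0.36  0.75 -0.73] F [ 0.6  0.9 -1.1] w 32.2
[[ 0.     0.645 -0.764]
 [ 0.    -0.764 -0.645]
 [-1.    -0.    -0.   ]] jaw yaw -49.8
[54.07319552  0.31579366  0.9914989 ]
```

View pics/w4.png

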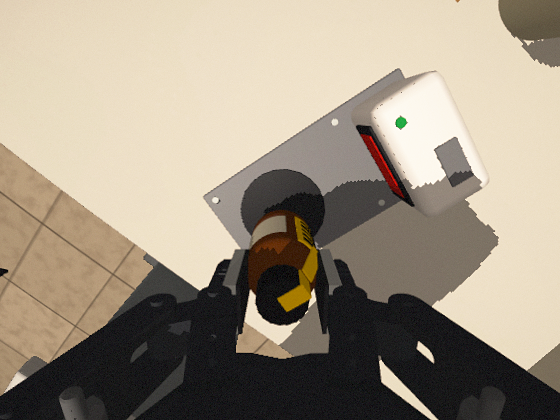

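View pics/t4.png

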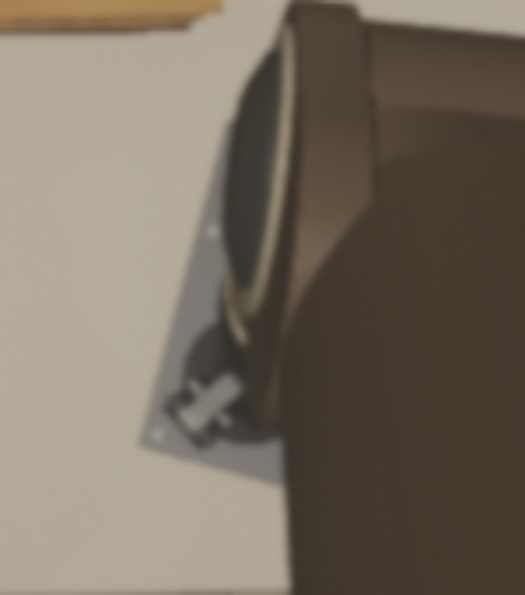

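The stripe runs parallel to the plate edges toward the red window. I check this numerically before lowering.

Run:
```python
from bench import *
from h import *
w=camera("wrist");crop(w["image"],285,285,40,10,"pics/w5.png")
print(onz(w,[(216,200),(335,122),(381,202.5)],4))
print(proj(w,[[468.8,60,5]]))
```

```text
[[440.84859917 105.10332397   4.        ]
 [546.64816074  73.4434542    4.        ]
 [524.75460377   2.57106537   4.        ]]
[[281.6172609  209.64135819]]
```

View pics/w5.png

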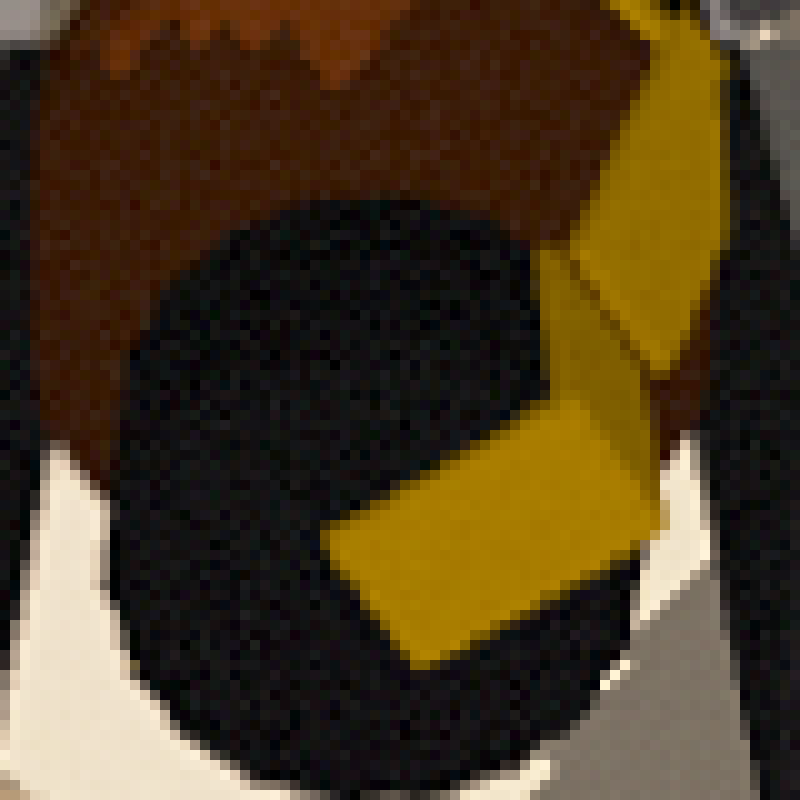

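Run:
```python
from bench import *
from h import *
w=camera("wrist");f=lambda L:[(245+x/10-.5,245+y/10-.5) for x,y in L]
P=onz(w,f([(322,525),(568,398),(418,667),(660,525)]),137.4)[:,:2];print(P,(P[0]+P[2])/2)
for a in(0,2):
    d=P[a+1]-P[a];print(np.linalg.norm(d),np.degrees(np.arctan2(d[1],d[0])))
s=observe();print(s["tcp_pos"])
```

```text
[[470.34726164  63.69898631]
 [480.88558532  60.01469045]
 [467.79445829  56.54036545]
 [478.95155835  53.47300715]] [469.07085997  60.11967588]
11.163794245983324 -19.27010079568632
11.571066016158245 -15.372220633211759
[469.30714206  60.72696898  80.91231591]
```

Stripe yaw is -17.3° against the reader's -16.8°, and the axis is at (469.1,60.1). I lower it now.

Call:
servo_tool(
  plan=[0,0,0,20,0,1,0,0,0,0,38,0,1,0,0,0,0,47,0,1,0,0,0,0,51,0,1,0,0,0,0,52,0,1,0],
)

```text
clock: 6.52
tcp_pos: [468.7, 60.1, 29.0]
eef_rot: [1.816, 0.662, -1.816]
force: [0.0, 0.1, -1.2]
gripper_width: 32.3
```

Call:
servo_tool(
  plan=[0,0,0,1,0,0,0,0,0,0,1,0,0,0,0,0,0,1,0,0,0],
)

```text
clock: 6.9
tcp_pos: [468.7, 60.2, 28.1]
eef_rot: [1.816, 0.662, -1.816]
force: [-0.2, -0.2, -1.1]
gripper_width: 32.1
```

Not in contact yet; I inch down watching the force.

Call:
servo_tool(
  plan=[0,0,0,1,0,0,0,0,0,0,1,0,0,0,0,0,0,1,0,0,0],
)

```text
clock: 7.28
tcp_pos: [468.5, 60.2, 26.9]
eef_rot: [1.816, 0.662, -1.816]
force: [0.1, 0.1, -0.6]
gripper_width: 31.9
```

Call:
servo_tool(
  plan=[0,0,0,0.5,0,0,0,0,0,0,0.5,0,0,0,0,0,0,0.5,0,0,0],
)

```text
clock: 7.65
tcp_pos: [468.8, 60.3, 26.7]
eef_rot: [1.817, 0.663, -1.816]
force: [-1.0, -0.3, 6.0]
gripper_width: 32.0
```

Contact (+6 N). Releasing gradually.

Call:
servo_tool(
  plan=[0,0,0,0,0,0,0.45,0,0,0,0,0,0,0.5,0,0,0,0,0,0,0.6,0,0,0,0,0,0,0.8,0,0,0,0,0,0,0.9],
)

```text
clock: 8.28
tcp_pos: [468.5, 60.2, 26.4]
eef_rot: [1.816, 0.662, -1.816]
force: [0.0, -0.1, 0.7]
gripper_width: 76.7
```

Call:
servo_tool(
  plan=[0,0,0,0,0,0,0.9,0,0,0,0,0,0,0.9],
)

```text
clock: 8.52
tcp_pos: [468.6, 60.2, 26.4]
eef_rot: [1.816, 0.662, -1.816]
force: [0.3, -0.2, -0.6]
gripper_width: 76.9
```

Run:
```python
from bench import *
from h import *
s=observe();info(s);w=camera("wrist");cv2.imwrite("pics/w6.png",w["image"])
```

```text
t 8.525 tcp [468.6  60.2  26.4] q [-0.71  0.48  0.61  2.16 -0.46  0.63 -0.65] F [ 0.3 -0.2 -0.6] w 76.9
[[ 0.     0.644 -0.765]
 [ 0.    -0.765 -0.644]
 [-1.    -0.    -0.   ]] jaw yaw -49.9
```

View pics/w6.png

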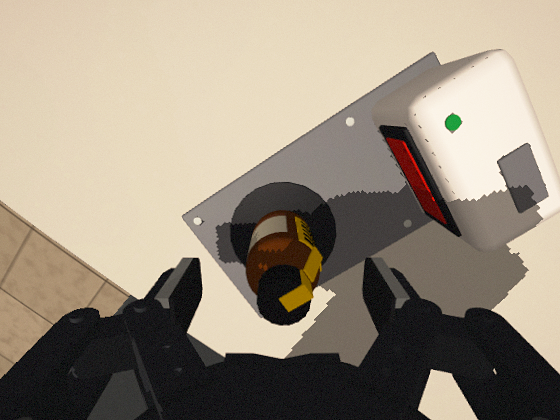

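The bottle stands free on the pad, cap at (285,293), fingers clear on both sides. I retract straight up, then aside to clear the top camera.

Call:
servo_tool(
  plan=[0,0,0,-20,0,0,0.9,0,0,0,-55,0,0,0.9,0,0,0,-100,0,0,0.9,0,0,0,-150,0,0,0.9,0,0,0,-150,0,0,0.9],
)

```text
clock: 9.2
tcp_pos: [470.7, 60.6, 179.5]
eef_rot: [1.823, 0.663, -1.81]
force: [-0.2, -0.4, -0.7]
gripper_width: 77.1
```

Run:
```python
from bench import *
from h import *
s=observe();info(s);w=camera("wrist");cv2.imwrite("pics/w7.png",w["image"]);crop(w["image"],283,200,35,10,"pics/w7z.png")
S=camera("scene");cv2.imwrite("pics/s7.png",S["image"])
```

```text
t 9.2 tcp [470.7  60.6 179.5] q [-0.92  0.22  0.81  2.03 -0.19  0.96 -0.88] F [-0.2 -0.4 -0.7] w 77.1
[[ 0.006  0.644 -0.765]
 [ 0.003 -0.765 -0.644]
 [-1.     0.001 -0.006]] jaw yaw -49.9
```

View pics/w7.png

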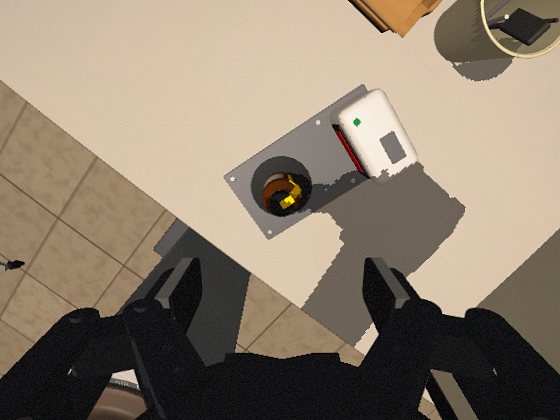

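View pics/w7z.png

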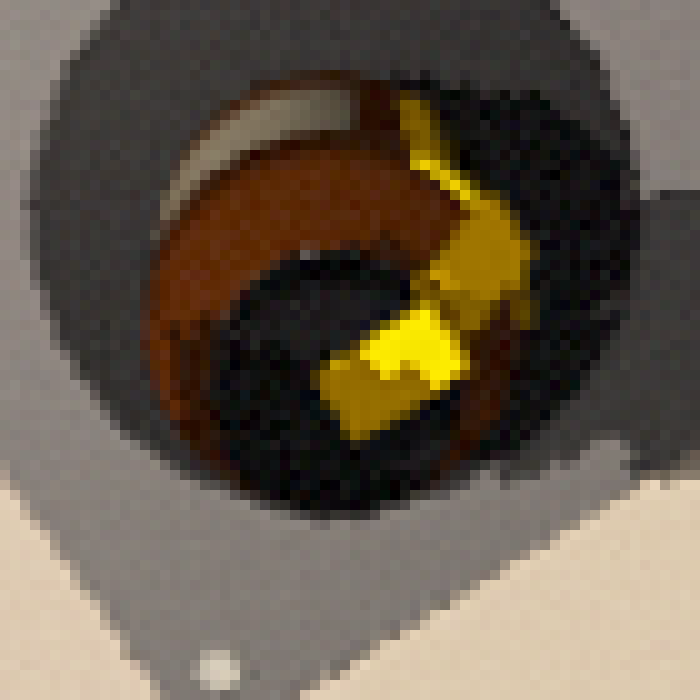

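View pics/s7.png

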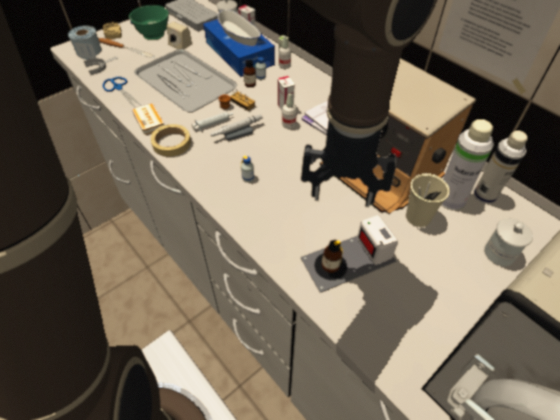

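Both views show the bottle upright on the pad with the stripe toward the red window, and the clear bottle still at (247,168) in the scene view. Final numbers follow.

Run:
```python
from bench import *
from h import *
w=camera("wrist");T=camera("top");f=lambda L:[(248+x/10-.5,165+y/10-.5) for x,y in L]
P=onz(w,f([(318,373),(430,312),(355,440),(468,372)]),83)[:,:2];print("axis",(P[0]+P[2])/2)
for a in(0,2):
    d=P[a+1]-P[a];print(np.linalg.norm(d),np.degrees(np.arctan2(d[1],d[0])))
S=onz(w,[(233.3,179),(318,122),(269.5,232)],4)[:,:2];print(S)
d=S[1]-S[0];print("plate yaw",np.degrees(np.arctan2(d[1],d[0])))
hsv=cv2.cvtColor(T["image"],cv2.COLOR_BGR2HSV);y=cv2.inRange(hsv,(22,140,90),(36,255,255))
k,l,st,ce=cv2.connectedComponentsWithStats(y);print([(st[i].tolist(),ce[i].round(1)) for i in range(1,k) if st[i,4]>6])
info(observe())
```

```text
axis [466.74267662  59.43107735]
10.925698647917299 -20.421334327212993
11.379683780250243 -17.70892478453817
[[438.50758092 104.34831599]
 [543.24989225  73.94093782]
 [416.44973796  34.78309437]]
plate yaw -16.18835872223521
[([168, 212, 5, 4, 13], array([169.8, 213.1]))]
t 9.4 tcp [467.7  60.2 175.4] q [-0.91  0.22  0.8   2.03 -0.2   0.96 -0.88] F [ 1.2 -0.4 -0.1] w 77.1
[[-0.002  0.644 -0.765]
 [-0.    -0.765 -0.644]
 [-1.    -0.001  0.002]] jaw yaw -49.9
```

```bash
python3 -c "
from bench import *
print(close_job())"
```

```text
the job is handed in; nothing more can be done
None
```

I gripped the brown bottle round its body and lifted it about 60 mm. I then turned it about 118°, lowered it onto the pad until contact (about 6 N), released it and backed straight up. The job was handed in at 9.4 s; no verdict was reported.

Last checks:
- **Position:** the bottle's axis is within about 2–3 mm of the pad's centre. The limit is 15 mm.
- **Orientation:** the code stripe points at -18° to -20°, and the reader's direction is about -16.5°. That is 2–4° off, against a limit of 17°.
- **Upright and free:** the bottle looks upright in both the wrist and scene views. The fingers are well clear of it.
- **Clear bottle:** its yellow mark is at exactly the same pixels in the top view as at the start.

Two readings disagreed slightly:
- **Gripper opening:** it read 32 mm on the 36 mm body. I put this down to compliance, and the hold was firm with no slip.
- **Reader position:** the last wrist view put the reader's plate about 2–3 mm from its earlier measurement. The arm was still settling when that view was taken, so I compared the bottle to the plate within that same view.

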